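Set the two-stage inflator lever to full and start it

ROBOT

A 6-joint arm with a two-finger parallel gripper is mounted at the origin on a cart in front of the work surface, level with it; the furniture and walls round the work are solid. World frame = base frame: x ahead of the robot, y to its left, z up, the work surface at z = 0. Lengths are in m, angles in degrees, forces in N, time in s.
With the tool pointing down it reaches from about 0.3 to 0.75 m from the base axis. Payload 8.5 kg.
Tool frame: the origin (TCP) lies between the finger pads; the fingertips stand env.finger_overhang ahead of it and the grasp point (between the pads) lies 2 mm behind it (env.finger_overhang is the distance from the TCP to the fingertips, in m); z points along the fingers, y is the line along which they close (so a half turn about z gives the same grasp; the last joint's range is limited). The gripper opens to 85 mm and grips with 20 to 120 N. Pads are 22 mm wide; open, the fingers measure 114 mm over their backs; the gripper's body (76 mm by 85 mm) begins 54 mm behind the grasp point. The pads swing forward as they close: fully open they stand 13 mm farther back than shut.
Start: joints at [60.602, 21.807, 74.336, -0, 83.858, -12.336], TCP at [0.161, 0.526, 0.248] pointing down, gripper open.
Joint ranges: [-178.18, 178.18], [-50.72, 133.34], [12.68, 142.11], [-81.47, 261.47], [9.98, 163.14], [-165.26, 165.26]. Speed limits (degrees/s): [136.94, 136.94, 180, 180, 180, 180].

INTERFACE

Orientations are given as a 3x3 rotation matrix whose columns are the frame's x, y, z axes.
In Python, from rig import env gives the robot as it stands. The module is installed in compiled form; this text tells all that it offers.
- The arm moves only by the tool jog_arm, never from a script. Its arguments are lists of equal length, an entry for each row: "hand": the finger opening in m, from 0 to 0.0854; "travel": the shift along the world's x, y, z in m, a list of three; "yaw": the turn about the world's z in rad. A call has exactly 5 rows; each row shifts and turns the commanded pose from where the row before left it; what a row does not reach is not made up. A row lasts 1/8 s, in which the tool goes at most 62.5 mm and 10.7 degrees, less where a joint would pass 70% of its speed; a pose out of reach is approached as far as the arm can. A call is refused whole if a number of a shift passes 0.0625 or a number of a turn 0.188, either way. A call with a gripper value outside its range is refused whole. The fingers move at their own pace and stop on an object; "grip_force" is the grip in N (left out, the last holds). Time passes only in rows, so rows that do not move let the fingers close, or fill a call up. It gives the time, the measured TCP pose, the force, the opening and the grip force at its end, in the units of the state.
- env.observe(): the state, without advancing time (a new reading comes with each control period).
- env.get_image(name): name is "scene" or "top"; returns the picture (480x640x3 uint8, red, green, blue); there is no depth.
- env.calibration(name): a dict with "fx", "fy", "cx", "cy" (pixels), "position" and "rotation" of the camera in the world. Camera axes: x right, y down, z forward; pixel columns grow to the right and rows downward; lengths in m; the calibration is good to about 2 mm. A picture is of the moment at which its call begins. calibration takes no time and is no camera call.
- env.close_job(): hands the job in; it is judged then, once.
The state is a dict: "time_s": time; "q": joint angles; "qvel": joint speeds; "joint_efforts": joint torques, N m; "position": TCP position; "tool_rot": TCP orientation; "ft_force": force on the tool from outside, world axes, zero at the start; "wrist_torque": the same for the moment, N m; "grip_width": finger opening in m; "gripper_force": force on a finger pad.
Only numpy, scipy, OpenCV 4.12 (cv2) and the standard library are available. Lean on these libraries where they do the work, as an engineer would, in place of code of your own. Each camera call takes 0.05 s, during which the arm holds its last target. There are 200 camera calls.

TASK

Get the tyre inflator going at full flow: push the ball-knobbed lever on the grey inflator box past the half-flow notch, all the way to its far stop so that it stays there. Then press the start button on the same box fully down with a fingertip and let it come back up. Leave the paddle lever on the small drain valve as it is, and do not move the loose things lying about.

Things in the scene. Friction and masses are not known exactly. Their poses are not given: they have to be found in the camera images.
- inflator: inflator control, grey box 150 (x) x 200 (y) x 50 mm high, fixed to the bench, yaw up to 0.4 rad; origin at the centre of its underside, x to its back (away from the robot), y to its left, z up. On top: lever pivot at (30, 0) mm, round gauge at the back left (52 mm wide, 60 mm above the bench), start button at the back right, two stop pins to 70 mm. Hose barbs stick 26 mm out of the back
- pivot (a point): point on the lever's vertical pivot axis, at the height of the knob's centre (100 mm above the bench)
- inflator_lever (a joint): lever angle (rad), counter-clockwise from above: 0 off, knob front left; about 0.61 half-flow notch, knob straight to the front; 1.20 full flow, knob front right, at the far stop. Starts at 0 to 0.04. A sprung ball under it rides over ridges at 0.28 and 0.94: between them it springs back to the notch, past the second it snaps to within 0.03 of the stop. Each ridge takes about 6 N at the knob
- knob (a point): centre of the lever's black ball knob, 30 mm diameter, 100 mm above the bench, 110 mm from the pivot axis; on a 12 mm upright post on a level steel arm (top 68 mm above the bench), with a 25 mm boss half-way along and a brass detent pin on it that rises to about 95 mm above the bench
- start_button (a joint): travel of the start button (m): 0 = up, 0.006 = fully down; sprung, 5 N when fully down, comes back by itself
- start_button_top (a point): centre of the top face of the start button: round metal button, 28 mm diameter, in a round black housing at the back right of the inflator's top; pressed straight down
- drain_valve: the drain valve, a small grey block 70 x 80 x 30 mm with a brass neck, fixed to the bench; origin at the centre of its underside. It and the inflator may change sides
- paddle (a point): centre of the flat black paddle (34 x 26 x 8 mm, about 43 mm above the bench) of the drain valve's lever, which moves easily and stays where it is put; leave it alone
- wheel_bolt: loose wheel bolt, 25 mm wide, 52 mm tall, standing in front of the left half of the inflator; origin at the centre of its underside
- lug_nut: loose lug nut, 24 mm wide, 28 mm tall, standing in front of the right half of the inflator; origin at the centre of its underside
- torch: loose black torch, 121 mm long, 33 mm high, lying behind the work; origin at the centre of its underside
- patch_box: loose small patch box, 60 x 90 x 32 mm, behind the work; origin at the centre of its underside

How it is judged:
By the outcome, as a careful person would: the job done as asked, in the order asked, and still so for the second after the job is handed in, with the robot touching nothing.
It also fails if it takes over 40 s, if anything falls off the work surface, if the arm or the gripper's body presses on something with over 40 N, if the wrist force passes 120 N, or if a joint passes its speed limit or range.

## Working session

There is one attempt and no reset: what is moved stays moved. The work goes in short steps, Python scripts to look and compute and a tool call to move; the robot and the scene stay as the last step left them, time stands still between calls to the robot, and variables do not carry over. Pictures are saved under pics/ and viewed, at most 10 in all, crops included, and the job is handed in when it is done.

Besides the shell and the picture viewer there is one more tool, called as name(argument=value, ...) on one line, values as JSON. jog_arm: Moves the arm, as the interface text tells. Its arguments: {"type":"object","properties":{"hand":{"type":"array"},"travel":{"type":"array"},"yaw":{"type":"array"},"grip_force":{"type":"number"}},"required":["hand","travel","yaw"]}

```bash
mkdir -p pics
python3 - <<'E'
from rig import env
import cv2
for n in("scene","top"):
    cv2.imwrite(f"pics/{n}0.png",env.get_image(n)[:,:,::-1]); c=env.calibration(n); print(n,c)
s=env.observe(); print(s["time_s"],s["position"],s["tool_rot"],s["grip_width"],env.finger_overhang)
E
```

```text
scene {'fx': 471.7849742709729, 'fy': 471.7849742709729, 'cx': 312.3902084092991, 'cy': 236.2387748934704, 'position': array([0.25189561, 0.48200848, 0.75855025]), 'rotation': array([[-0.87202402, -0.35626915,  0.33562838],
       [-0.48936339,  0.64843707, -0.58314049],
       [-0.00987892, -0.67275676, -0.73979778]])}
top {'fx': 587.6589119572577, 'fy': 587.6589119572577, 'cx': 324.2545959121286, 'cy': 226.42147274158614, 'position': array([ 0.46515325, -0.00651416,  1.36889436]), 'rotation': array([[ 0.01969663, -0.99834519,  0.05402714],
       [-0.99974088, -0.02028334, -0.01033268],
       [ 0.01141143, -0.05380962, -0.99848601]])}
0.1 [0.1612587  0.52557126 0.24775914] [[-9.55987583e-01  2.93406367e-01 -6.67476936e-04]
 [ 2.93406977e-01  9.55986920e-01 -1.16406115e-03]
 [ 2.96556267e-04 -1.30867039e-03 -9.99999100e-01]] 0.08557778891326605 0.017
```

View pics/top0.png

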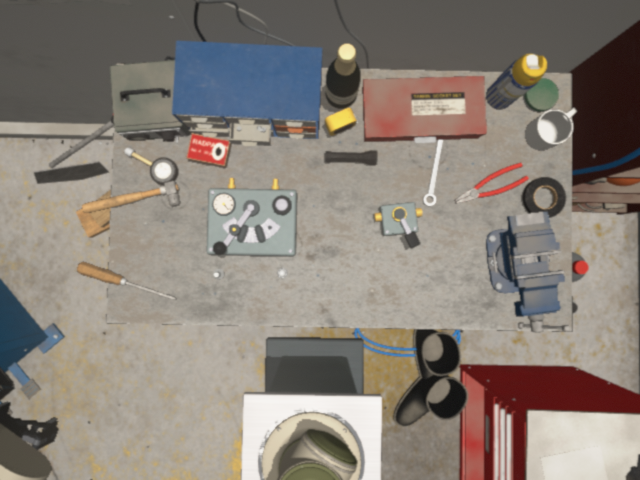

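View pics/scene0.png

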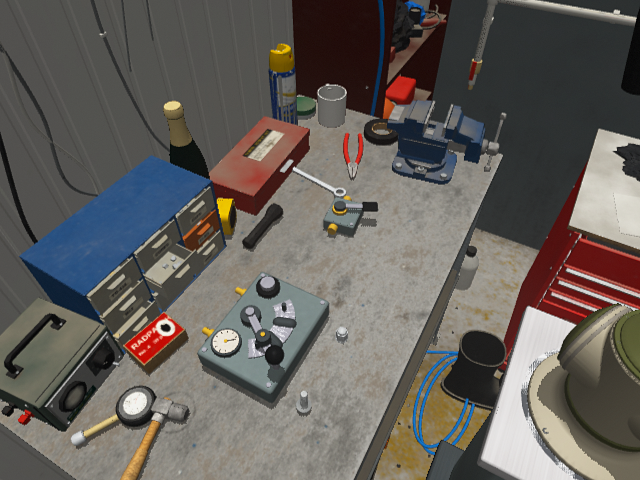

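The top view shows the inflator at cols 208–296, rows 189–257, with the knob near (220,248), pivot (252,208) and button (282,205). The bolt is at (216,274), the nut at (281,272), and the drain valve is off to the right at (400,218). The scene view agrees: knob (275,354), button (268,286). I'll zoom in and measure next.

```bash
cat > h.py <<'E'
import numpy as np
from rig import env
def ray(n,u,v):
    c=env.calibration(n); R=np.array(c["rotation"])
    return np.array(c["position"]),R@np.array([(u-c["cx"])/c["fx"],(v-c["cy"])/c["fy"],1])
def onz(n,u,v,z):
    p,d=ray(n,u,v); return p+d*(z-p[2])/d[2]
def tri(a,b):
    p,d=ray("top",*a); q,e=ray("scene",*b)
    s,t=np.linalg.lstsq(np.c_[d,-e],q-p,rcond=None)[0]
    A,B=p+s*d,q+t*e; return (A+B)/2,np.linalg.norm(A-B)
E
python3 - <<'E'
import cv2,numpy as np
from h import *
t=cv2.imread("pics/top0.png"); s=cv2.imread("pics/scene0.png")
a=cv2.resize(t[175:285,195:310],None,fx=5,fy=5,interpolation=cv2.INTER_CUBIC)
b=cv2.resize(s[265:420,190:360],None,fx=3.5,fy=3.5,interpolation=cv2.INTER_CUBIC)
cv2.imwrite("pics/ct.png",a); cv2.imwrite("pics/cs.png",b)
for n,p,z in [("knob",(220,248),.1),("pivot",(252,208),.07),("button",(282,205),.06),("bolt",(216,274),.05),("nut",(281,272),.028)]: print(n,onz("top",*p,z).round(3))
print(tri((220,248),(275,354)),tri((282,205),(268,286)))
E
```

```text
knob [0.483 0.204 0.1  ]
pivot [0.573 0.141 0.07 ]
button [0.582 0.075 0.06 ]
bolt [0.425 0.219 0.05 ]
nut [0.432 0.076 0.028]
(array([0.48223713, 0.20390899, 0.09853994]), np.float64(0.001148011585529129)) (array([0.58207587, 0.07534615, 0.05567897]), np.float64(0.0006205712754839928))
```

View pics/ct.png

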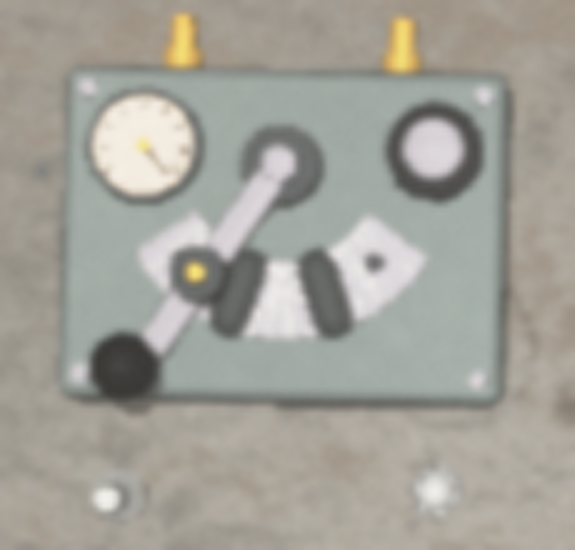

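View pics/cs.png

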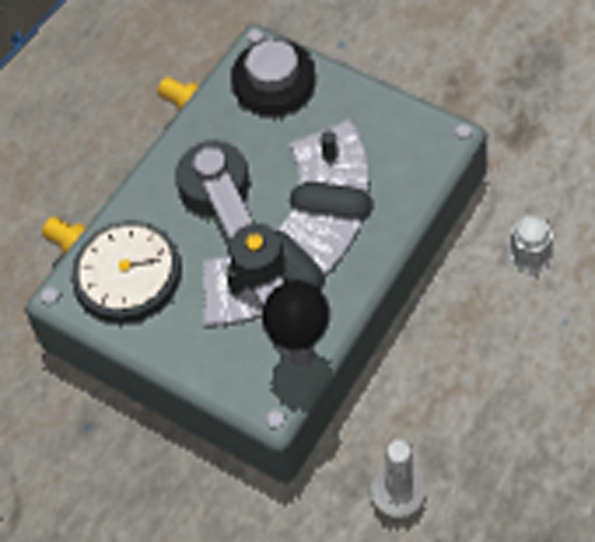

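The top crop shows the pivot at full-image (250.8,207.2), knob (220,248) and button face (281.8,204.6). The scene crop shows the button raised at (267.7,282.7). I'll check the geometry and start the approach in one go.

Run:
```python
from h import *
k,e=tri((220,248),(274.5,354.7)); b,e2=tri((281.8,204.6),(267.7,282.7)); p=onz("top",250.8,207.2,.072)
print("knob",k,e,"btn",b,e2,"piv",p, "piv tri",tri((250.8,207.2),(249.4,310.9)))
p=p[:2]; r=k[:2]-p; th=np.arctan2(r[1],r[0]); print("r",np.hypot(*r),"th",np.degrees(th))
for a in np.linspace(0,1.2,7):
    t=th+a; rad=np.array([np.cos(t),np.sin(t)]); tan=np.array([-rad[1],rad[0]]); K=p+.11*rad
    print(round(a,2),"knob",K.round(4),"finger",(K-.0295*tan).round(4),"yaw(y)",np.degrees(t+np.pi/2)-180)
```

```text
knob [0.482571   0.20438368 0.09676878] 0.0004344774810894812 btn [0.58200527 0.07515081 0.06562036] 0.0007745761578927066 piv [0.57457932 0.14328633 0.072     ] piv tri (array([0.57467534, 0.14349966, 0.06952656]), np.float64(0.00026548605021390085))
r 0.11044644981871667 th 146.41418734997228
0.0 knob [0.4829 0.2041] finger [0.4993 0.2287] yaw(y) 56.41418734997225
0.2 knob [0.4727 0.1847] finger [0.4838 0.212 ] yaw(y) 67.87334325258877
0.4 knob [0.4665 0.1636] finger [0.4719 0.1926] yaw(y) 79.3324991552052
0.6 knob [0.4646 0.1418] finger [0.4642 0.1713] yaw(y) 90.79165505782169
0.8 knob [0.4671 0.1199] finger [0.4608 0.1488] yaw(y) 102.25081096043817
1.0 knob [0.4739 0.0991] finger [0.462  0.1261] yaw(y) 113.70996686305455
1.2 knob [0.4847 0.0799] finger [0.4677 0.104 ] yaw(y) 125.16912276567103
```

jog_arm(hand=[0,0,0,0,0], travel=[[0.035,-0.029,0],[0.035,-0.029,0],[0.035,-0.029,0],[0.035,-0.029,0],[0.035,-0.029,0]], yaw=[-0.06,-0.06,-0.06,-0.06,-0.06], grip_force=40)

```text
time_s: 0.72
position: [0.3373, 0.3796, 0.2481]
tool_rot: [[-0.825, 0.564, -0.001], [0.564, 0.825, -0.0], [0.0, -0.001, -1.0]]
ft_force: [0.4, 1.4, -0.1]
grip_width: -0.0001
gripper_force: 0.0
```

jog_arm(hand=[0,0,0,0,0], travel=[[0.034,-0.0275,0],[0.034,-0.0275,0],[0.034,-0.0275,0],[0.034,-0.0275,0],[0.034,-0.0275,0]], yaw=[0,0,0,0,0])

```text
time_s: 1.35
position: [0.5073, 0.2422, 0.248]
tool_rot: [[-0.827, 0.563, -0.001], [0.563, 0.827, -0.0], [0.001, -0.001, -1.0]]
ft_force: [0.9, 0.3, 0.3]
grip_width: 0.0001
gripper_force: 0.0
```

jog_arm(hand=[0,0,0,0,0], travel=[[0,0,-0.04],[0,0,-0.04],[0,0,-0.04],[0,0,-0.024],[0,0,0]], yaw=[0,0,0,0,0])

```text
time_s: 1.98
position: [0.5055, 0.243, 0.1028]
tool_rot: [[-0.827, 0.563, -0.004], [0.563, 0.827, -0.001], [0.003, -0.003, -1.0]]
ft_force: [-0.3, -0.3, 0.3]
grip_width: 0.0002
gripper_force: 0.0
```

Run:
```python
from rig import env
import cv2
s=env.get_image("scene"); t=env.get_image("top")
a=cv2.resize(s[200:420,160:380],(560,560)); cv2.imwrite("pics/s1.png",a[:,:,::-1])
```

```text
(no output)
```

View pics/s1.png

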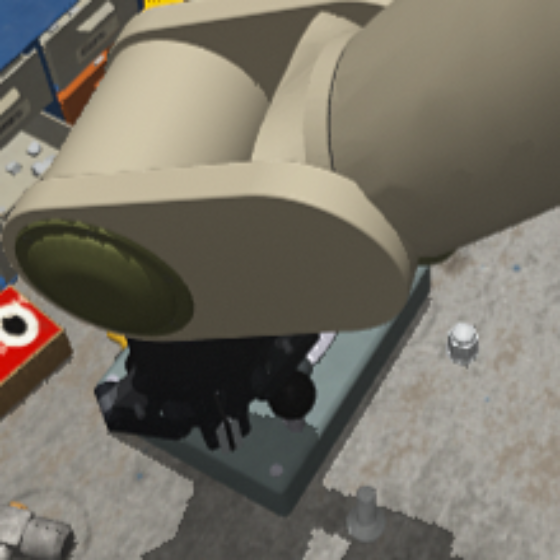

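The closed fingers (crop 225,430) stand just left of the knob (293,395), clear above the box. I'll push along the arc now.

jog_arm(hand=[0,0,0,0,0], travel=[[-0.007,-0.014,0],[-0.008,-0.0083,0],[-0.0078,-0.0083,0],[-0.006,-0.0097,0],[-0.006,-0.0097,0]], yaw=[0,0.1,0.1,0.1,0.1])

```text
time_s: 2.7
position: [0.4712, 0.1924, 0.1053]
tool_rot: [[-0.981, 0.193, 0.002], [0.193, 0.981, 0.0], [-0.002, 0.0, -1.0]]
ft_force: [0.5, 0.2, 0.5]
grip_width: -0.0003
gripper_force: 0.0
```

jog_arm(hand=[0,0,0,0,0], travel=[[-0.0045,-0.0105,0],[-0.003,-0.0108,0],[-0.002,-0.0112,0],[-0.0014,-0.0113,0],[0,-0.0113,0]], yaw=[0.1,0.1,0.1,0.1,0.1])

```text
time_s: 3.32
position: [0.4605, 0.1379, 0.1055]
tool_rot: [[-0.954, -0.3, 0.002], [-0.3, 0.954, 0.001], [-0.003, 0.001, -1.0]]
ft_force: [1.1, 4.3, 1.3]
grip_width: -0.0003
gripper_force: 1.6
```

jog_arm(hand=[0,0,0,0,0], travel=[[0.0015,-0.0113,-0.002],[0.0025,-0.011,0],[0.0015,-0.006,0],[0.0,0.0,0],[0,0,0]], yaw=[0.1,0.1,0.05,0,0])

```text
time_s: 3.95
position: [0.466, 0.1098, 0.1028]
tool_rot: [[-0.852, -0.524, 0.001], [-0.524, 0.852, -0.0], [-0.001, -0.0, -1.0]]
ft_force: [-0.1, -0.7, -0.3]
grip_width: -0.0
gripper_force: 0.0
```

jog_arm(hand=[0,0,0,0,0], travel=[[0.001,-0.0025,0],[0.001,-0.0025,0],[0.001,-0.0015,0],[0,0,0],[0,0,0]], yaw=[0.04,0.01,0,0,0])

```text
time_s: 4.58
position: [0.4673, 0.106, 0.1024]
tool_rot: [[-0.825, -0.566, -0.003], [-0.566, 0.825, 0.005], [-0.0, 0.006, -1.0]]
ft_force: [-7.4, 17.3, 6.0]
grip_width: -0.0001
gripper_force: 9.2
```

19 N against the stop, so the lever is home. I'll back off, lift and look.

jog_arm(hand=[0,0,0,0,0], travel=[[-0.009,0.013,0],[-0.009,0.013,0],[0,0,0.05],[0,0,0.05],[0,0,0.01]], yaw=[0,0,0,0,0])

```text
time_s: 5.2
position: [0.4518, 0.1298, 0.2151]
tool_rot: [[-0.824, -0.567, 0.006], [-0.567, 0.824, -0.0], [-0.005, -0.003, -1.0]]
ft_force: [0.7, 0.5, -0.2]
grip_width: 0.0004
gripper_force: 0.0
```

jog_arm(hand=[0,0,0,0,0], travel=[[-0.03,0.05,0.02],[-0.03,0.06,0],[-0.03,0.06,0],[-0.03,0.06,0],[0,0,0]], yaw=[0,0,0,0,0])

```text
time_s: 5.82
position: [0.3345, 0.3498, 0.2312]
tool_rot: [[-0.821, -0.571, -0.002], [-0.571, 0.821, -0.001], [0.002, 0.0, -1.0]]
ft_force: [-0.1, -0.3, -1.0]
grip_width: 0.0005
gripper_force: 0.0
```

Run:
```python
from rig import env
import cv2,numpy as np
s=env.get_image("scene"); t=env.get_image("top")
f=lambda i:cv2.resize(i[:,:,::-1],(400,400),interpolation=cv2.INTER_CUBIC)
cv2.imwrite("pics/l1.png",np.hstack([f(t[180:290,200:310]),f(s[260:420,190:350])])); print(env.observe()["position"])
```

```text
[0.33666446 0.34712769 0.23145089]
```

View pics/l1.png

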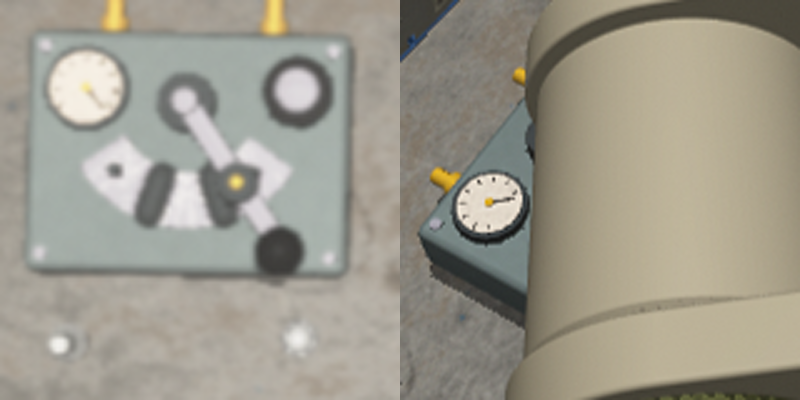

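The top crop shows the knob at (280,250), i.e. full image (277,248.7), which is about y=0.081. That is the predicted full-flow position; the bolt and nut haven't moved. Next is the button.

jog_arm(hand=[0,0,0,0,0], travel=[[0.04,-0.044,0],[0.04,-0.044,0],[0.04,-0.044,0],[0.04,-0.044,0],[0.04,-0.044,0]], yaw=[0,0,0,0,0])

```text
time_s: 6.55
position: [0.5385, 0.1234, 0.232]
tool_rot: [[-0.826, -0.564, -0.001], [-0.564, 0.826, -0.0], [0.001, 0.0, -1.0]]
ft_force: [0.8, 0.7, -0.2]
grip_width: -0.0
gripper_force: 0.0
```

jog_arm(hand=[0,0,0,0,0], travel=[[0.025,-0.027,0],[0.021,-0.025,0],[0,0,-0.03],[0,0,-0.04],[0,0,0]], yaw=[0,0,0,0,0])

```text
time_s: 7.18
position: [0.582, 0.0734, 0.1597]
tool_rot: [[-0.826, -0.564, -0.007], [-0.564, 0.826, 0.0], [0.005, 0.004, -1.0]]
ft_force: [0.5, 0.6, 0.6]
grip_width: 0.0002
gripper_force: 0.0
```

jog_arm(hand=[0,0,0,0,0], travel=[[0,0.0015,-0.03],[0,0,-0.025],[0,0,-0.012],[0,0,-0.003],[0,0,0]], yaw=[0,0,0,0,0])

```text
time_s: 7.8
position: [0.5838, 0.0764, 0.0933]
tool_rot: [[-0.824, -0.566, 0.002], [-0.566, 0.824, -0.0], [-0.001, -0.001, -1.0]]
ft_force: [0.2, -0.2, -0.4]
grip_width: 0.0
gripper_force: 0.0
```

jog_arm(hand=[0,0,0,0,0], travel=[[0,0,-0.002],[0,0,-0.002],[0,0,-0.002],[0,0,-0.001],[0,0,0]], yaw=[0,0,0,0,0])

```text
time_s: 8.43
position: [0.5835, 0.0766, 0.0855]
tool_rot: [[-0.824, -0.566, 0.001], [-0.566, 0.824, -0.0], [-0.001, -0.0, -1.0]]
ft_force: [-0.0, -0.2, 3.2]
grip_width: 0.0003
gripper_force: 1.7
```

jog_arm(hand=[0,0,0,0,0], travel=[[0,0,-0.001],[0,0,-0.001],[0,0,0],[0,0,0],[0,0,0]], yaw=[0,0,0,0,0])

```text
time_s: 9.05
position: [0.5835, 0.0766, 0.0835]
tool_rot: [[-0.824, -0.566, 0.001], [-0.566, 0.824, 0.0], [-0.001, -0.0, -1.0]]
ft_force: [0.6, 0.5, 4.5]
grip_width: 0.0
gripper_force: 2.3
```

jog_arm(hand=[0,0,0,0,0], travel=[[0,0,-0.001],[0,0,-0.001],[0,0,0],[0,0,0],[0,0,0]], yaw=[0,0,0,0,0])

```text
time_s: 9.68
position: [0.5836, 0.0766, 0.0829]
tool_rot: [[-0.824, -0.567, 0.002], [-0.567, 0.824, -0.0], [-0.001, -0.001, -1.0]]
ft_force: [-2.9, -0.3, 17.0]
grip_width: 0.0004
gripper_force: 8.3
```

Spring force reached about 5 N, then a hard stop at 17 N: the button is fully down. I'll nudge it once more, then lift and back away.

jog_arm(hand=[0,0,0,0,0], travel=[[0,0,-0.0005],[0,0,0],[0,0,0.01],[0,0,0.04],[0,0,0.05]], yaw=[0,0,0,0,0])

```text
time_s: 10.3
position: [0.5822, 0.0766, 0.1804]
tool_rot: [[-0.824, -0.566, -0.005], [-0.566, 0.824, 0.0], [0.004, 0.003, -1.0]]
ft_force: [0.3, -0.1, -0.3]
grip_width: -0.0
gripper_force: 0.0
```

jog_arm(hand=[0,0,0,0,0], travel=[[0,0,0.05],[-0.04,0.04,0],[-0.04,0.04,0],[-0.04,0.04,0],[-0.04,0.04,0]], yaw=[0,0,0,0,0])

```text
time_s: 10.92
position: [0.4213, 0.2374, 0.2301]
tool_rot: [[-0.824, -0.566, -0.002], [-0.566, 0.824, -0.001], [0.002, 0.001, -1.0]]
ft_force: [1.2, -0.8, 0.9]
grip_width: 0.0
gripper_force: 0.0
```

jog_arm(hand=[0,0,0,0,0], travel=[[-0.04,0.04,0],[-0.04,0.04,0],[-0.03,0.04,0],[0,0,0],[0,0,0]], yaw=[0,0,0,0,0])

```text
time_s: 11.55
position: [0.3133, 0.3561, 0.2303]
tool_rot: [[-0.824, -0.567, -0.001], [-0.567, 0.824, -0.001], [0.002, -0.0, -1.0]]
ft_force: [-0.5, 0.6, 0.8]
grip_width: -0.0003
gripper_force: 0.0
```

Run:
```python
from rig import env
import cv2,numpy as np
t=env.get_image("top")[:,:,::-1]; o=cv2.imread("pics/top0.png")
f=lambda i:cv2.resize(i,(780,290),interpolation=cv2.INTER_CUBIC)
cv2.imwrite("pics/fin.png",np.vstack([f(o[140:285,190:450]),f(t[140:285,190:450])])); print(env.observe()["position"],env.observe()["time_s"])
```

```text
[0.31367024 0.35587446 0.23043059] 11.6
```

View pics/fin.png

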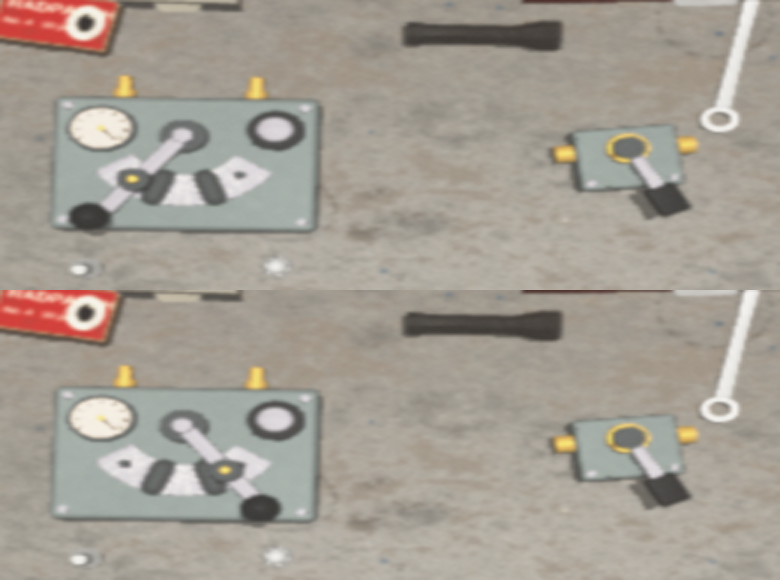

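The before/after picture shows the lever at full flow, with the knob at crop (260,508). The button, paddle and loose things are unchanged, so I'm handing in.

```bash
python3 -c "
from rig import env
print(env.close_job())"
```

```text
the job is handed in; nothing more can be done
None
```

The job is handed in, though the judge's verdict wasn't shown: the lever sits at the full-flow stop, the button was pressed to a hard stop and released, and the final picture shows the paddle and loose things where they were.

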